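# Calibration cell into the photometer

## Task

Set the amber calibration cell in the photometer with its clear faces in the light path: take it by its frosted sides, never with the fingers on the clear glass, slide it down into the square well past the springs and press it gently until it sits fully home on the bottom, without forcing the glass. Then put the light shield flat over the cell, round the collar, and let go. Leave the blue cell, the bottle and the tip box where they are.

Things in the scene. Friction and masses are not known exactly. Their poses are not given: they have to be found in the camera images.
- cell: amber cell, a square glass block 25 x 25 x 90 mm, about 130 g, with black foot (8 mm high) and cap (7 mm), loose and upright in the rack at any yaw. Origin at its centre, half-way up; x normal to the two frosted white faces, y normal to the two clear amber faces, z up; either way round will do. Lower edges bevelled 1 mm.
- clear_faces: the clear amber glass of that cell: its +y and -y faces, but for 2.5 mm at either side; same origin and axes as the cell. Fingers must not touch it.
- photometer: white bench photometer, fixed, 260 (x) x 210 (y) x 100 mm, origin under its centre; flat deck 100 mm high, sloping panel on the -x side. Light path along its y (yellow arrows on the deck): the clear faces must look along +y and -y. A pit 68 x 68 mm in the deck holds a black cell adapter, its top level with the deck; round the pit runs a dark collar 74 x 74 mm outside, 5 mm high.
- well (a point): centre of the pit at deck height, photometer axes. The adapter is firm, but was set by hand: the middle of its well lies up to 3.5 mm from here in x and in y, unmeasured; find it by touch or sight. Well 26.5 mm square, 50 mm deep: cell home = its centre 5 mm below the deck. Guide walls 4 mm thick, 32 mm long stand 12 mm above the mouth on its +x and +y edges, flush with the well's inner faces.
- shield: blue light shield, a loose square hood, about 160 g, open below: 84 x 84 x 52 mm, inside 78 x 78 x 49 mm, origin at the centre of its open underside. On top a dark grip rib 50 mm long (its x), 14 mm thick (its y), 28 mm high. In place it stands on the deck round the collar, 2 mm play each way, sides parallel to the collar (any quarter turn).
- shield_grip (a point): middle of the shield's grip rib, 66 mm above the shield's underside.
- rack: orange cell rack, fixed: 170 (x) x 75 (y) x 35 mm, origin under its centre; two round holes of 38 mm, 30 mm deep, at x = -40 and +40 mm. The cells stand 55 mm out of it.
- blue_cell: centre of the blue cell, alike but blue, in the rack's other hole: leave it.
- bottle: white bottle with blue cap, 62 mm across, 125 mm tall, origin under its centre: leave it.
- tip_box: blue pipette tip box 85 x 120 x 54 mm, origin under its centre: leave it.
- spring_x (a joint): leaf spring in the well's -x side, 5 to 20 mm below the mouth, pressing the cell towards the +x guide wall: how far it is pushed back (0 free, about 1.5 mm with the cell in, 4 mm at most).
- spring_y (a joint): the like in the -y side. Pushing the cell past the springs and on down takes about 3 to 10 N, with a firm stop at the bottom; it stays where it is let go. The glass chips if it is pressed on the photometer with more than about 20 N (35 N in all, counting the 12 N squeeze of springs and walls).

How it is judged:
By the outcome, as a careful person would: the job done as asked, in the order asked, and still so for the second after the job is handed in, with the robot touching nothing.
It also fails if it takes over 64 s, if anything falls off the work surface, if the arm or the gripper's body presses on something with over 40 N, if the wrist force passes 120 N, or if a joint passes its speed limit or range.

## Robot

A 7-joint arm with a two-finger parallel gripper is mounted at the origin on the work surface. World frame = base frame: x ahead of the robot, y to its left, z up, the work surface at z = 0. Lengths are in m, angles in rad, forces in N, time in s.
With the tool pointing down it reaches from about 0.35 to 0.9 m from the base axis. Payload 8.1 kg.
Tool frame: the origin (TCP) lies at the very end of the fingers, on their centre line; the grasp point (between the pads) lies 19 mm behind it; z points along the fingers, y is the line along which they close (so a half turn about z gives the same grasp; the last joint's range is limited). The gripper opens to 92 mm and grips with 3 to 60 N. Pads are 19 mm wide; open, the fingers measure 130 mm over their backs; the gripper's body (75 mm by 190 mm) begins 47 mm behind the grasp point.
Start: joints at [-1.328, 0.434, 0.025, 1.573, -0.012, 1.134, -0.075], TCP at [0.212, 0.588, 0.227] pointing down, gripper open.
Joint ranges: [-2.62, 2.62], [-0.44, 2.09], [-1.27, 1.32], [0.08, 2.57], [-1.32, 4.46], [0.12, 2], [-2.74, 2.74]. Speed limits (rad/s): [2.22, 2.22, 3.01, 3.01, 3.14, 3.14, 3.14].

## Interface

Orientations are given as a rotation vector (axis times angle).
In Python, from cell import readout, cams, job gives the robot as it stands.
- The arm moves only by the tool drive_tool, never from a script. Its argument "commands" is a list of rows, each a list of 3 entries, a list of its own where there are three numbers: the turn, a rotation vector about the tool's x, y, z in rad, then the shift along the tool's x, y, z in cm, then the gripper's target within -1 to 1 (fully open at 1, half-way at 0, shut at -1). A call has 1 to 20 rows; each row is the pose to reach, as a shift and turn from the pose commanded when the call began, along the tool's axes at that moment; what a row does not reach only later rows make up. A row lasts 1/12 s, in which the tool goes at most 41.7 mm and 7.16 degrees, less where a joint would pass 70% of its speed; a pose out of reach is approached as far as the arm can. A call with a gripper value outside its range is refused whole. The fingers move at their own pace and stop on an object; "newtons" is the grip in N (left out, the last holds). Time passes only in rows, so rows that repeat a pose let the fingers close. It gives the time, the measured TCP pose, the force, the opening and the grip force at its end, in the units of the state.
- readout.observe(): the state, without advancing time (a new reading comes with each control period).
- cams.get_image(name): name is "side" or "top" or "wrist"; returns the picture (400x640x3 uint8, blue, green, red); there is no depth.
- cams.camera_info(name): a dict with "camera_matrix" (3x3 intrinsics, pixels), "R" (3x3) and "t" (3): a world point X has camera coordinates R X + t. Camera axes: x right, y down, z forward; pixel columns grow to the right and rows downward; lengths in m; the calibration is good to about 2 mm. The wrist camera is an equidistant fisheye: a pixel r from the principal point sees the ray r / f radians off the axis. A picture is of the moment at which its call begins: read the wrist's pose just before it. camera_info takes no time and is no camera call; for the wrist camera it gives the pose at the moment of the call.
- job.sign_off(): hands the job in; it is judged then, once.
The state is a dict: "clock": time; "joints": joint angles; "dq": joint speeds; "joint_efforts": joint torques, N m; "position": TCP position; "ee_rot": TCP orientation; "force": force on the tool from outside, world axes, zero at the start; "ft_torque": the same for the moment, N m; "width": opening from 0.0 (shut) to 1.0 (fully open); "gripper_force": force on a finger pad.
Only numpy, scipy, OpenCV 4.12 (cv2) and the standard library are available. Lean on these libraries where they do the work, as an engineer would, in place of code of your own. Each camera call takes 0.05 s, during which the arm holds its last target. There are 200 camera calls.

## Working session

There is one attempt and no reset: what is moved stays moved. The work goes in short steps, Python scripts to look and compute and a tool call to move; the robot and the scene stay as the last step left them, time stands still between calls to the robot, and variables do not carry over. Pictures are saved under pics/ and viewed, at most 11 in all, crops included, and the job is handed in when it is done.

Besides the shell and the picture viewer there is one more tool, called after "Call:" as name([rows], argument=value, ...), one row to a line, values as JSON. drive_tool: Moves the arm, as the interface text tells. Its arguments: {"type":"object","properties":{"commands":{"type":"array"},"newtons":{"type":"number"}},"required":["commands"]}

```bash
ls; mkdir -p pics; python3 - <<'E'
from cell import readout,cams,job
import cv2,numpy as np
s=readout.observe();print({k:np.round(v,3).tolist() for k,v in s.items()})
for n in("side","top","wrist"):
    c=cams.camera_info(n);print(n,{k:np.round(v,3).tolist() if not isinstance(v,str) else v for k,v in c.items()})
    np.save(f"pics/{n}0.npy",np.array([0]))
    im=cams.get_image(n);cv2.imwrite(f"pics/{n}0.png",im)
E
```

```text
pics
{'clock': 0.0, 'joints': [-1.328, 0.435, 0.025, 1.574, -0.012, 1.134, -0.075], 'dq': [0.001, 0.001, -0.001, 0.0, -0.0, 0.001, 0.001], 'joint_efforts': [0.001, -66.785, 0.985, -31.445, -0.061, 0.043, 0.0], 'position': [0.212, 0.588, 0.226], 'ee_rot': [-0.541, -3.095, 0.002], 'force': [-0.379, 0.341, 0.042], 'ft_torque': [0.03, 0.009, 0.015], 'gripper_force': 0.0, 'width': 0.997}
side {'camera_matrix': [[502.247, 0.0, 319.95], [0.0, 502.247, 200.702], [0.0, 0.0, 1.0]], 'R': [[0.812, -0.583, 0.009], [-0.409, -0.582, -0.703], [0.415, 0.567, -0.711]], 't': [-0.466, 0.295, 0.955]}
top {'camera_matrix': [[390.574, 0.0, 323.073], [0.0, 390.574, 191.41], [0.0, 0.0, 1.0]], 'R': [[0.026, -1.0, -0.004], [-0.997, -0.026, -0.071], [0.071, 0.006, -0.997]], 't': [-0.02, 0.58, 0.954]}
wrist {'camera_matrix': [[309.707, 0.0, 320.09], [0.0, 309.707, 197.493], [0.0, 0.0, 1.0]], 'R': [[0.339, 0.941, -0.002], [0.906, -0.326, 0.269], [0.252, -0.093, -0.963]], 't': [-0.624, -0.034, 0.39]}
```

View pics/top0.png

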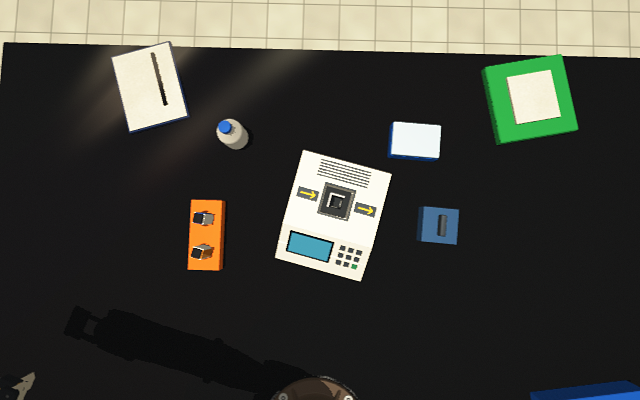

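View pics/side0.png

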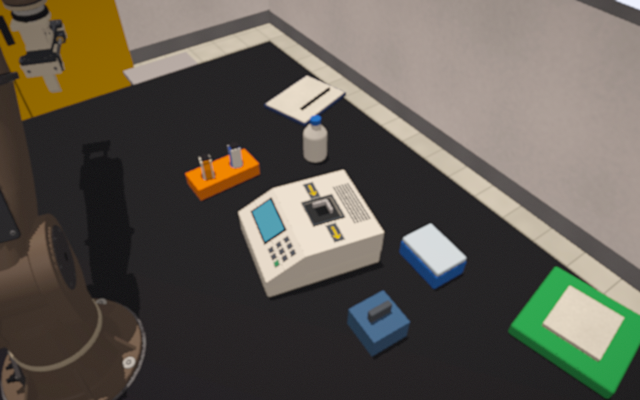

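The top view shows the rack near (206,235), with the amber cell likely the lower one (202,252). The photometer well is near (337,201) and the shield near (440,225), rib (442,225). In the side view the amber cell is at about (207,168) and the blue one at (236,157).

```bash
cat > h.py <<'E'
from cell import readout,cams,job
import cv2,numpy as np
from scipy.spatial.transform import Rotation as Ro
def snap(n,name):
    c=cams.camera_info(n); im=cams.get_image(n); cv2.imwrite(f"pics/{name}.png",im)
    np.savez(f"pics/{name}.npz",K=c["camera_matrix"],R=c["R"],t=c["t"],fish=n=="wrist"); return im
def ray(name,p):
    c=np.load(f"pics/{name}.npz"); K,R,t=c["K"],c["R"],c["t"]
    v=np.array([(p[0]-K[0,2])/K[0,0],(p[1]-K[1,2])/K[1,1]])
    if c["fish"]:
        r=np.linalg.norm(v); d=np.array([*(v/max(r,1e-9)*np.sin(r)),np.cos(r)])
    else: d=np.array([*v,1.]); d/=np.linalg.norm(d)
    return -R.T@t,R.T@d
def plane(name,p,z):
    o,d=ray(name,p); return o+d*(z-o[2])/d[2]
def tri(*obs):
    A=np.zeros((3,3));b=np.zeros(3)
    for n,p in obs:
        o,d=ray(n,p);P=np.eye(3)-np.outer(d,d);A+=P;b+=P@o
    X=np.linalg.solve(A,b)
    e=max(np.linalg.norm(np.cross(X-ray(n,p)[0],ray(n,p)[1])) for n,p in obs)
    return X,e
def go(target,yaw):
    "shift (cm, tool axes) and turn to reach a tool-down pose with tool y at yaw (mod pi)"
    s=readout.observe(); R=Ro.from_rotvec(s["ee_rot"]).as_matrix()
    c,sn=np.cos(yaw),np.sin(yaw)
    best=None
    for k in(1,-1):
        y=k*np.array([c,sn,0]);z=np.array([0,0,-1.]);x=np.cross(y,z)
        w=Ro.from_matrix(R.T@np.column_stack([x,y,z])).as_rotvec()
        print("turn",np.round(w,4),"deg",round(np.degrees(np.linalg.norm(w)),1),"j7",round(s["joints"][6],2))
    print("shift cm",np.round(R.T@(np.array(target)-s["position"])*100,2))
E
python3 - <<'E'
import sys
from h import *
T=snap("top","t1");S=snap("side","s1")
for n,p,z in[("rack",(206,235),.035),("amber",(202,252),.095),("blue",(204,217),.095),("well",(337,201),.1),("shield rib",(442,225),.08),("bottle",(225,127),.125),("box",(415,141),.054)]:
    print(n,np.round(plane("t1",p,z),3))
print("photo axis",plane("t1",(345,165),.1)-plane("t1",(320,250),.1))
print("cell tri",tri(("t1",(202,250)),("s1",(207,156))))
E
```

```text
rack [0.465 0.278 0.035]
amber [0.429 0.267 0.095]
blue [0.509 0.267 0.095]
well [ 0.554 -0.038  0.1  ]
shield rib [ 0.505 -0.284  0.08 ]
bottle [0.713 0.219 0.125]
box [ 0.706 -0.225  0.054]
photo axis [ 0.1955018  -0.05237976  0.        ]
cell tri (array([0.43192985, 0.26748468, 0.10032675]), np.float64(0.002904438637642178))
```

```bash
python3 - <<'E'
from h import *
go([.43,.267,.25],1.22)
c=cams.camera_info("wrist");R=Ro.from_rotvec(readout.observe()["ee_rot"]).as_matrix()
print(R.T@(-c["R"].T@c["t"]-readout.observe()["position"]), R)
E
```

```text
turn [-0.0007  0.0001  0.005 ] deg 0.3 j7 -0.08
turn [-1.0000e-04 -1.1000e-03 -3.1366e+00] deg 179.7 j7 -0.08
shift cm [-31.4  -22.79  -2.34]
[ 0.07209984 -0.00020413 -0.15707324] [[-9.40790485e-01  3.38988553e-01 -1.52507205e-04]
 [ 3.38988575e-01  9.40790237e-01 -6.90211192e-04]
 [-9.04964041e-05 -7.01042323e-04 -9.99999750e-01]]
```

Call:
drive_tool([
  [[0, 0, 0], [-31.4, -22.8, -2.3], 1],
  [[0, 0, 0], [-31.4, -22.8, -2.3], 1],
  [[0, 0, 0], [-31.4, -22.8, -2.3], 1],
  [[0, 0, 0], [-31.4, -22.8, -2.3], 1],
  [[0, 0, 0], [-31.4, -22.8, -2.3], 1],
  [[0, 0, 0], [-31.4, -22.8, -2.3], 1],
  [[0, 0, 0], [-31.4, -22.8, -2.3], 1],
  [[0, 0, 0], [-31.4, -22.8, -2.3], 1],
  [[0, 0, 0], [-31.4, -22.8, -2.3], 1],
  [[0, 0, 0], [-31.4, -22.8, -2.3], 1],
  [[0, 0, 0], [-31.4, -22.8, -2.3], 1],
  [[0, 0, 0], [-31.4, -22.8, -2.3], 1],
])

```text
clock: 1.25
position: [0.4303, 0.2665, 0.2498]
ee_rot: [0.544, 3.094, 0.001]
force: [-0.4, 0.2, -0.6]
width: 0.998
gripper_force: 0.0
```

```bash
python3 - <<'E'
from h import *
im=snap("wrist","w1")
cv2.imwrite("pics/w1v.png",im)
E
```

```text
(no output)
```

View pics/w1v.png

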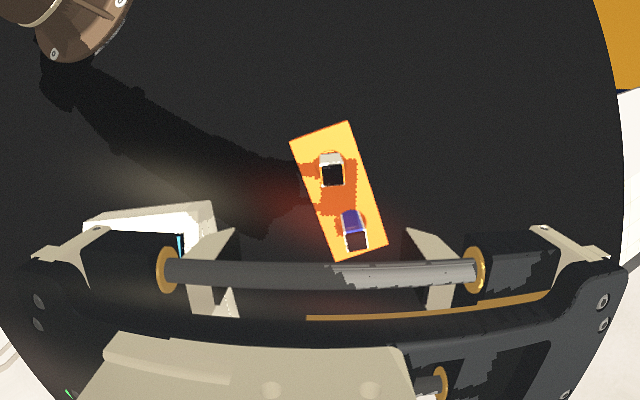

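The wrist view shows the amber cell with its dark cap at (333,175) and a whitish frosted face toward image-up. The blue cell is at (356,240), in the far hole.

```bash
cat >> h.py <<'E'
def caprect(name,near,z,th=60,win=22):
    "rectangle of the dark cap top nearest pixel `near`, on plane z: centre, sides, angle of first side"
    im=cv2.imread(f"pics/{name}.png");m=(im.max(2)<th).astype(np.uint8)
    w=np.zeros_like(m);x,y=map(int,near);w[y-win:y+win,x-win:x+win]=1;m&=w
    m=cv2.morphologyEx(m,cv2.MORPH_OPEN,np.ones((3,3),np.uint8))
    cs=max(cv2.findContours(m,cv2.RETR_EXTERNAL,cv2.CHAIN_APPROX_NONE)[0],key=cv2.contourArea)
    P=np.array([plane(name,p,z)[:2] for p in cs[:,0].astype(float)])
    r=cv2.minAreaRect((P*1000).astype(np.float32)); M=cv2.moments(cs)
    return (M["m10"]/M["m00"],M["m01"]/M["m00"]),r
E
python3 - <<'E'
from h import *
for nm,z in(((333,175)),.095),((356,240),.095):
    print(caprect("w1",nm,z))
im=cv2.imread("pics/w1.png")
a=cv2.resize(im[110:270,270:400],None,fx=3.7,fy=3.7,interpolation=cv2.INTER_CUBIC);cv2.imwrite("pics/w1c.png",a)
E
```

```text
((332.7961432506887, 174.86501377410468), ((425.53607177734375, 280.962890625), (19.989910125732422, 19.929460525512695), 76.498291015625))Traceback (most recent call last):
  File "<stdin>", line 3, in <module>
  File "h.py", line 38, in caprect
    cs=max(cv2.findContours(m,cv2.RETR_EXTERNAL,cv2.CHAIN_APPROX_NONE)[0],key=cv2.contourArea)
ValueError: max() iterable argument is empty
```

```bash
python3 - <<'E'
from h import *
im=cv2.imread("pics/w1.png")
a=cv2.resize(im[130:265,270:400],None,fx=4.4,fy=4.4,interpolation=cv2.INTER_CUBIC);cv2.imwrite("pics/w1c.png",a)
# cap centre in w1 vs top view dark cap
t=cv2.imread("pics/t1.png");b=cv2.resize(t[190:280,170:245],None,fx=6,fy=6,interpolation=cv2.INTER_CUBIC);cv2.imwrite("pics/t1c.png",b)
c=np.zeros((600,800,3),np.uint8);c[:a.shape[0],:400]=cv2.resize(a,(400,int(a.shape[0]*400/a.shape[1])))[:a.shape[0]] if 0 else 0
h=480;A=cv2.resize(a,(int(a.shape[1]*h/a.shape[0]),h));B=cv2.resize(b,(int(b.shape[1]*h/b.shape[0])*1,h))[:, :320]
print(A.shape,B.shape)
cv2.imwrite("pics/v1.png",np.hstack([A,B]))
E
```

```text
(480, 462, 3) (480, 320, 3)
```

View pics/v1.png

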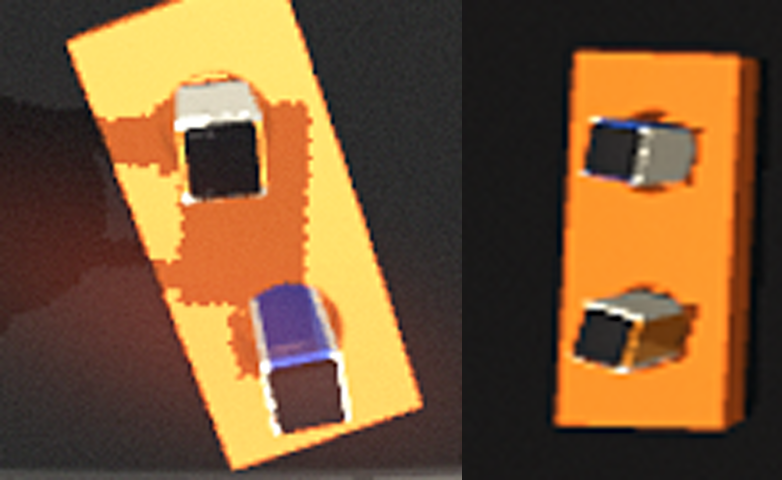

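Left panel: the near cell (amber) has its frosted face toward image-up. In the top view its frosted face looks toward +x/-y and the amber face toward -x/-y, so the frosted normal is at about -13.5°.

```bash
python3 - <<'E'
from h import *
go([.4255,.281,.165],np.radians(-13.5)); print(np.round(readout.observe()["joints"],2))
E
```

```text
turn [-1.0000e-04 -7.0000e-04  1.4608e+00] deg 83.7 j7 0.61
turn [ 8.0000e-04 -1.0000e-04 -1.6808e+00] deg 96.3 j7 0.61
shift cm [0.82 1.11 8.47]
[-0.8   0.22  0.17  1.83 -0.04  1.09  0.61]
```

Call:
drive_tool([
  [[0, 0, 0.125], [0.1, 0.1, 1], 0.3],
  [[0, 0, 0.25], [0.2, 0.2, 2], 0.3],
  [[0, 0, 0.375], [0.3, 0.3, 3], 0.3],
  [[0, 0, 0.5], [0.4, 0.4, 4], 0.3],
  [[0, 0, 0.625], [0.5, 0.5, 5], 0.3],
  [[0, 0, 0.75], [0.6, 0.6, 6], 0.3],
  [[0, 0, 0.875], [0.7, 0.8, 7], 0.3],
  [[0, 0, 1.0], [0.8, 1.1, 8], 0.3],
  [[0, 0, 1.125], [0.8, 1.1, 8.5], 0.3],
  [[0, 0, 1.25], [0.8, 1.1, 8.5], 0.3],
  [[0, 0, 1.375], [0.8, 1.1, 8.5], 0.3],
  [[0, 0, 1.46], [0.8, 1.1, 8.5], 0.3],
  [[0, 0, 1.46], [0.8, 1.1, 8.5], 0.3],
  [[0, 0, 1.46], [0.8, 1.1, 8.5], 0.3],
])

```text
clock: 2.47
position: [0.4252, 0.2816, 0.1645]
ee_rot: [-2.461, -1.953, 0.001]
force: [0.7, 0.9, 0.9]
width: 0.647
gripper_force: 0.0
```

```bash
python3 - <<'E'
from h import *
im=snap("wrist","w2"); print(readout.observe()["joints"].round(2) if hasattr(readout.observe()["joints"],'round') else readout.observe()["joints"])
cv2.imwrite("pics/w2v.png",cv2.resize(im[100:300,200:460],None,fx=3,fy=3,interpolation=cv2.INTER_CUBIC))
E
```

```text
[-1.02  0.33  0.43  1.96 -0.17  0.9  -0.73]
```

View pics/w2v.png

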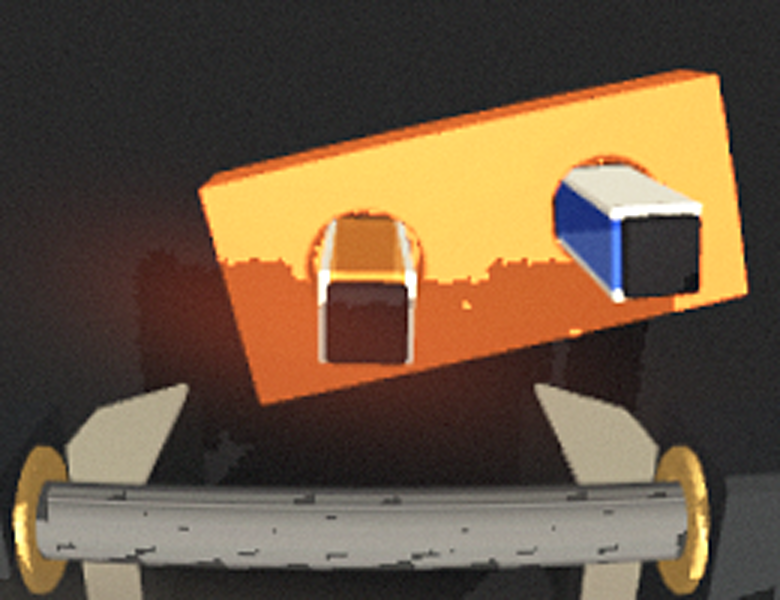

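The amber cell's cap centre is at crop (367,322), i.e. pixel (322,207). Its amber face looks toward the camera and the frosted sides face the fingers at left and right.

```bash
python3 - <<'E'
from h import *
c1,_=caprect("w1",(333,175),.095)
for th in(60,80,100):
  c2,r=caprect("w2",(322,207),.092,th,24); print(c2,r)
  X,e=tri(("w1",c1),("w2",c2)); print(X.round(4),e)
E
```

```text
Traceback (most recent call last):
  File "h.py", line 38, in caprect
    cs=max(cv2.findContours(m,cv2.RETR_EXTERNAL,cv2.CHAIN_APPROX_NONE)[0],key=cv2.contourArea)
ValueError: max() iterable argument is empty
```

```bash
python3 - <<'E'
from h import *
im=cv2.imread("pics/w2.png");print(im[185:230:2,322].max(1),im[210,298:346].max(1),im[197,298:346].max(1))
c1,_=caprect("w1",(333,175),.095)
for th in(90,110,130):
 try:
  c2,r=caprect("w2",(322,207),.092,th,24); print(c2,r)
  X,e=tri(("w1",c1),("w2",c2)); print(X.round(4),e)
 except Exception as x: print(th,x)
E
```

```text
[196 195 194 255 208  79  95  98  87  85  87  88  89  90  93  90  87  85
 169 211 213 128  76] [216 212 215 214 212 217 213 214 224 205 143  95  95  94  91  94  96  96
  97  94  96  91  93  93  92  90  89  85  91  87  82  85  89  86  80  84
  77  73 193 227 218 214 213 212 212 214 213 210] [213 217 213 215 214 209 199 207 255 255 243  82  99  93  97  98  95  93
  95  98  95  92  97  95  95  90  94  88  94  90  88  89  87  86  84  82
  84  62 255 255 255 188 206 212 211 215 211 213]
(329.5765765765766, 205.2912912912913) ((431.3208312988281, 280.261962890625), (13.051617622375488, 10.851505279541016), 77.63136291503906)
[0.4307 0.2796 0.0807] 0.0023364464376044846
(321.9138492361633, 207.15902829952415) ((426.77239990234375, 281.2933349609375), (21.197721481323242, 20.45914649963379), 76.85246276855469)
[0.4266 0.2814 0.092 ] 0.00011000844954774844
(321.93173891380167, 207.22795216741406) ((426.7835388183594, 280.9051513671875), (22.02596664428711, 20.4587459564209), 76.24555969238281)
[0.4266 0.2814 0.0921] 0.00013020622829003494
```

```bash
python3 - <<'E'
from h import *
go([.4266,.2814,.0665],np.radians(-13.4))
E
```

```text
turn [-0.0004  0.      0.0044] deg 0.3 j7 -0.73
turn [-1.0000e-04 -6.0000e-04 -3.1372e+00] deg 179.7 j7 -0.73
shift cm [0.04 0.12 9.81]
```

Call:
drive_tool([
  [[0, 0, 0], [0, 0.1, 3], 0.1],
  [[0, 0, 0], [0, 0.1, 6], 0.1],
  [[0, 0, 0], [0, 0.1, 8.5], 0.1],
  [[0, 0, 0], [0, 0.1, 9.8], 0.1],
  [[0, 0, 0], [0, 0.1, 9.8], 0.1],
  [[0, 0, 0], [0, 0.1, 9.8], 0.1],
  [[0, 0, 0], [0, 0.1, 9.8], -1],
  [[0, 0, 0], [0, 0.1, 9.8], -1],
  [[0, 0, 0], [0, 0.1, 9.8], -1],
  [[0, 0, 0], [0, 0.1, 9.8], -1],
  [[0, 0, 0], [0, 0.1, 9.8], -1],
  [[0, 0, 0], [0, 0.1, 9.8], -1],
  [[0, 0, 0], [0, 0.1, 9.8], -1],
], newtons=25)

```text
clock: 3.6
position: [0.4275, 0.2803, 0.0673]
ee_rot: [-2.466, -1.946, -0.002]
force: [-1.2, 0.6, 6.3]
width: 0.272
gripper_force: 24.9
```

Call:
drive_tool([
  [[0, 0, 0], [0, 0, -2], -1],
  [[0, 0, 0], [0, 0, -5], -1],
  [[0, 0, 0], [0, 0, -9], -1],
  [[0, 0, 0], [0, 0, -13], -1],
  [[0, 0, 0], [-2, 1, -15], -1],
  [[0, 0, 0], [-5, 3, -15], -1],
  [[0, 0, 0], [-8.5, 5, -15], -1],
  [[0, 0, 0], [-12, 7, -15], -1],
  [[0, 0, 0], [-15.5, 9, -15], -1],
  [[0, 0, 0], [-19, 11, -15], -1],
  [[0, 0, 0], [-22.5, 13, -15], -1],
  [[0, 0, 0], [-26, 15, -15], -1],
  [[0, 0, 0], [-29, 17, -15], -1],
  [[0, 0, 0], [-32, 18.5, -15], -1],
  [[0, 0, 0], [-34, 19.3, -15], -1],
  [[0, 0, 0], [-35, 19.6, -15], -1],
  [[0, 0, 0], [-35, 19.6, -15], -1],
  [[0, 0, 0], [-35, 19.6, -15], -1],
])

```text
clock: 5.1
position: [0.5359, -0.1054, 0.2164]
ee_rot: [-2.466, -1.944, 0.0]
force: [-0.1, 0.6, -1.8]
width: 0.272
gripper_force: 25.0
```

```bash
python3 - <<'E'
from h import *
im=snap("wrist","w3"); print(readout.observe()["joints"].round(2))
cv2.imwrite("pics/w3v.png",im)
E
```

```text
[-0.37  0.35  0.62  1.82 -0.23  1.05  0.1 ]
```

View pics/w3v.png

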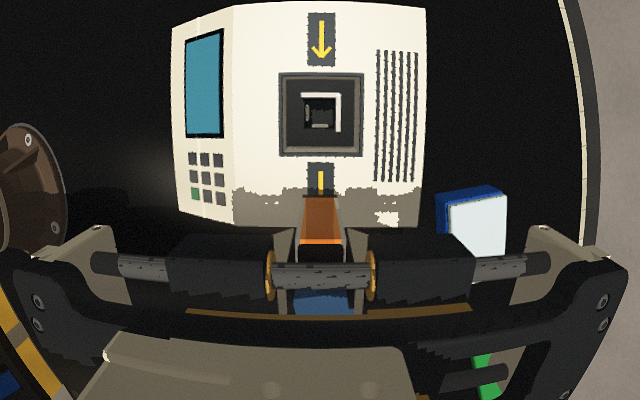

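The view shows the collar square at about (280–362, 73–156). The white L of guide walls is at about (303–341, 94–131), along image-up (+y) and image-right (+x); the held cell is at (320,245).

```bash
python3 - <<'E'
from h import *
im=cv2.imread("pics/w3.png");g=cv2.cvtColor(im,cv2.COLOR_BGR2GRAY)
cv2.imwrite("pics/w3c.png",cv2.resize(im[65:165,270:372],None,fx=5.8,fy=5.8,interpolation=cv2.INTER_CUBIC))
E
```

```text
(no output)
```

View pics/w3c.png

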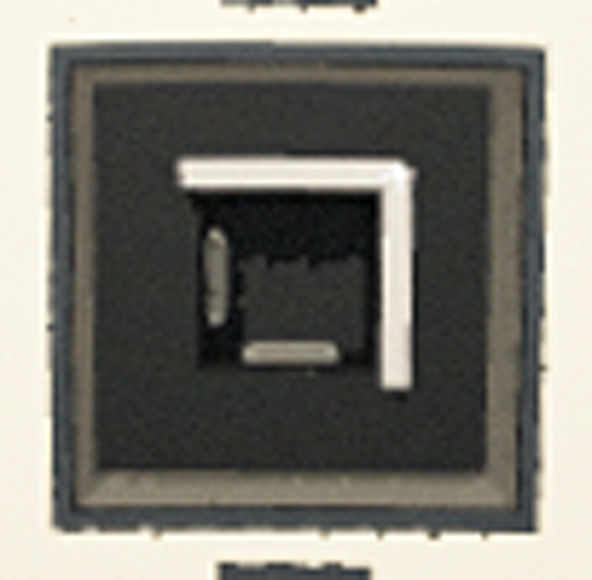

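Crop (offset 270,65, ×5.8): collar corners are (52,45), (545,48), (537,532), (53,530). The L's inner edges are x≈381 and y≈188; the mouth's other edges are x≈200 and y≈368, and both springs are visible.

```bash
cat >> h.py <<'E'
def px(p): return (270-.41+p[0]/5.8,65-.41+p[1]/5.8)
E
python3 - <<'E'
from h import *
C=[px(p) for p in((52,45),(545,48),(537,532),(53,530))]
for z in(.1,.105):
    P=np.array([plane("w3",p,z) for p in C])[:,:2]*1000
    r=cv2.minAreaRect(P.astype(np.float32));print(z,r,"x-ax deg",[np.degrees(np.arctan2(*(b-a)[::-1])).round(2) for a,b in((P[0],P[1]),(P[3],P[2]))],P.mean(0))
yaw=np.radians(-14.6);ux=np.array([np.cos(yaw),np.sin(yaw)]);uy=np.array([-ux[1],ux[0]])
f=lambda p,z:plane("w3",px(p),z)[:2]*1000
c=P.mean(0)
print("px edge",(f((381,300),.112)-c)@ux,"mx edge",(f((200,300),.1)-c)@ux,"py edge",(f((290,188),.112)-c)@uy,"my",(f((290,368),.1)-c)@uy)
print("L outer",(f((413,157),.112)-c)@ux,(f((413,157),.112)-c)@uy,"end",(f((178,172),.112)-c)@ux,(f((397,388),.112)-c)@uy)
# deck height: collar centre in top view
t=cv2.imread("pics/t1.png");b=(t.max(2)<130).astype(np.uint8);n,l,st,ce=cv2.connectedComponentsWithStats(b);i=l[190,337] or l[185,337]
print(st[i],ce[i]); 
cs=[c_ for c_ in cv2.findContours((t.max(2)<130).astype(np.uint8),cv2.RETR_TREE,cv2.CHAIN_APPROX_NONE)[0] if cv2.pointPolygonTest(c_,(337,201),False)>0 and 400<cv2.contourArea(c_)<3000]
for q in cs: r=cv2.minAreaRect(q);print(r,cv2.contourArea(q));print(tri(("w3",np.mean(C,0)),("t1",r[0])))
# held cell: cap rect in w3
s=readout.observe();print(s["position"],np.degrees(Ro.from_rotvec(s["ee_rot"]).as_matrix()[:,1]@[1,0,0]), Ro.from_rotvec(s["ee_rot"]).as_matrix().round(4).tolist())
E
```

```text
0.1 ((553.0316772460938, -36.08600616455078), (74.76093292236328, 74.64158630371094), 76.26971435546875) x-ax deg [np.float64(-13.84), np.float64(-13.73)] [553.13768603 -36.14774883]
0.105 ((553.0354614257812, -36.072532653808594), (73.39435577392578, 73.27718353271484), 76.26971435546875) x-ax deg [np.float64(-13.84), np.float64(-13.73)] [553.13958483 -36.13315782]
px edge 12.165861455396684 mx edge -14.537753005544443 py edge 14.265287377885265 my -12.543826510142527
L outer 16.28842455900506 19.257992328088424 end -17.34873419434144 -14.52073287401283
[317 182  39  39 846] [335.96572104 201.29905437]
((336.2928466796875, 201.0635528564453), (31.91147804260254, 32.011199951171875), 15.422160148620605) 910.5
(array([ 0.5531554 , -0.03631366,  0.1020348 ]), np.float64(0.00027404474780334955))
[ 0.5359807  -0.10437104  0.21640627] 55.73864731666967 [[0.2315, 0.9728, -0.0008], [0.9728, -0.2315, 0.0011], [0.0009, -0.001, -1.0]]
```

```bash
python3 - <<'E'
from h import *
yaw=np.radians(-13.8);ux=np.array([np.cos(yaw),np.sin(yaw)]);uy=np.array([-ux[1],ux[0]])
f=lambda p,z:plane("w3",px(p),z)[:2]*1000
c=np.array([553.1,-36.1])
e=[(f((381,300),.112)-c)@ux,(f((200,300),.101)-c)@ux,(f((290,188),.112)-c)@uy,(f((290,368),.101)-c)@uy];print(e)
W=c+ux*(e[0]-13.25+.0)*.5+ux*.5*(e[1]+13.25)+uy*(.5*(e[2]-13.25)+.5*(e[3]+13.25));print("W",W)
im=cv2.imread("pics/w3.png");print(im[225:262,320].tolist());print(im[235,288:356].max(1))
s=readout.observe();R=Ro.from_rotvec(s["ee_rot"]).as_matrix()
for p in((320,242.5),(297,243),(346,243)):
    X=plane("w3",p,s["position"][2]+.0245);print(p,(R.T@(X-s["position"])*1000).round(2))
np.save("W.npy",W)
T=np.append(W/1000,.19)
go(T,yaw)
E
```

```text
[np.float64(12.186635531758743), np.float64(-14.470208400196968), np.float64(14.258537458549435), np.float64(-12.50576582662252)]
W [552.20021939 -34.97655743]
[[39, 70, 123], [40, 76, 123], [35, 69, 118], [36, 68, 115], [33, 67, 116], [33, 68, 118], [34, 68, 115], [30, 63, 113], [33, 67, 115], [30, 65, 117], [34, 68, 115], [27, 64, 112], [31, 65, 115], [34, 65, 112], [38, 101, 184], [52, 126, 218], [52, 127, 223], [50, 125, 224], [48, 125, 220], [16, 17, 20], [20, 21, 23], [15, 19, 23], [24, 26, 28], [23, 26, 26], [19, 20, 23], [20, 17, 20], [20, 19, 22], [17, 18, 21], [15, 17, 19], [19, 19, 18], [17, 19, 21], [22, 21, 24], [20, 21, 21], [10, 11, 16], [10, 15, 12], [21, 21, 22], [14, 17, 20]]
[102 105 106 108  97  32  30  82 111 121 122 125 133 136 140 136 141 133
 117 113 116 115 121 118 118 115 114 116 120 118 115 117 115 117 118 117
 117 122 119 117 117 117 113 117 119 115 133 143 139 135 137 137 133 122
 120 125 115 100  35  23  82 109 108 104 109 104 107 106]
(320, 242.5) [ 12.22   0.38 -24.49]
(297, 243) [ 11.94 -10.4  -24.48]
(346, 243) [ 11.9   12.55 -24.5 ]
turn [-0.001  -0.0009  0.0072] deg 0.4 j7 0.1
turn [ 1.4000e-03 -1.6000e-03 -3.1344e+00] deg 179.6 j7 0.1
shift cm [ 7.12 -0.03  2.65]
```

Call:
drive_tool([
  [[0, 0, 0.007], [2, 0, 0], -1],
  [[0, 0, 0.007], [5, -0.2, 1], -1],
  [[0, 0, 0.007], [6.8, -0.3, 2.2], -1],
  [[0, 0, 0.007], [6.8, -0.3, 3.3], -1],
  [[0, 0, 0.007], [6.8, -0.3, 3.9], -1],
  [[0, 0, 0.007], [6.8, -0.3, 4.2], -1],
  [[0, 0, 0.007], [6.8, -0.3, 4.4], -1],
  [[0, 0, 0.007], [6.8, -0.3, 4.4], -1],
  [[0, 0, 0.007], [6.8, -0.3, 4.4], -1],
  [[0, 0, 0.007], [6.8, -0.3, 4.4], -1],
])

```text
clock: 5.98
position: [0.5494, -0.0399, 0.1732]
ee_rot: [2.474, 1.936, 0.001]
force: [0.1, 0.1, -0.4]
width: 0.271
gripper_force: 25.0
```

```bash
cat >> h.py <<'E'
def rep():
    s=readout.observe();W=np.load("W.npy");yaw=np.radians(-13.8);A=np.array([[np.cos(yaw),np.sin(yaw)],[-np.sin(yaw),np.cos(yaw)]])
    print("clk",s["clock"],"TCP-W (photometer mm)",(A@(s["position"][:2]*1000-W)).round(2),"z",s["position"][2].round(4),"F",(A@s["force"][:2]).round(1),s["force"][2].round(1),"mom",np.round(s["ft_torque"],2),"w",round(s["width"]*92,1),s["gripper_force"])
E
python3 -c "
from h import *
rep()"
```

```text
clk 5.9833 TCP-W (photometer mm) [-1.56 -5.43] z 0.1732 F [0.1 0.1] -0.4 mom [-0.14  0.06 -0.04] w 25.0 24.96037244796753
```

Call:
drive_tool([
  [[0, 0, 0], [0, 0.1, 0], -1],
  [[0, 0, 0], [0, 0.2, 0], -1],
  [[0, 0, 0], [0, 0.28, 0], -1],
  [[0, 0, 0], [0, 0.28, 0], -1],
  [[0, 0, 0], [0, 0.28, 0], -1],
])

```text
clock: 6.4
position: [0.5519, -0.04, 0.1728]
ee_rot: [2.473, 1.937, 0.0]
force: [-0.1, -0.0, -1.9]
width: 0.27
gripper_force: 25.0
```

```bash
python3 -c "
from h import *
rep()"
```

```text
clk 6.4 TCP-W (photometer mm) [ 0.95 -4.93] z 0.1728 F [-0.1 -0. ] -1.9 mom [-0.1   0.04  0.03] w 24.9 24.96039569377899
```

Call:
drive_tool([
  [[0, 0, 0], [0, 0.05, 0], -1],
  [[0, 0, 0], [0, 0.1, 0], -1],
  [[0, 0, 0], [0, 0.15, 0], -1],
  [[0, 0, 0], [0, 0.15, 0], -1],
  [[0, 0, 0], [0, 0.15, 0], -1],
])

```text
clock: 6.82
position: [0.5528, -0.0402, 0.1725]
ee_rot: [-2.473, -1.936, 0.001]
force: [-3.5, 0.9, -0.6]
width: 0.268
gripper_force: 25.0
```

```bash
python3 -c "
from h import *
rep()"
```

```text
clk 6.8167 TCP-W (photometer mm) [ 1.81 -4.96] z 0.1725 F [-3.6  0. ] -0.6 mom [0.1  0.94 0.01] w 24.6 24.98372107744217
```

Call:
drive_tool([
  [[0, 0, 0], [0.1, -0.1, 0], -1],
  [[0, 0, 0], [0.25, -0.1, 0], -1],
  [[0, 0, 0], [0.4, -0.1, 0], -1],
  [[0, 0, 0], [0.45, -0.1, 0], -1],
  [[0, 0, 0], [0.5, -0.1, 0], -1],
  [[0, 0, 0], [0.5, -0.1, 0], -1],
  [[0, 0, 0], [0.5, -0.1, 0], -1],
])

```text
clock: 7.4
position: [0.5537, -0.0352, 0.1728]
ee_rot: [2.473, 1.937, 0.0]
force: [-0.9, -0.0, -1.1]
width: 0.271
gripper_force: 25.0
```

```bash
python3 -c "
from h import *
rep()"
```

```text
clk 7.4 TCP-W (photometer mm) [1.51 0.17] z 0.1728 F [-0.9 -0.2] -1.1 mom [-0.06  0.23  0.  ] w 24.9 24.96306538581848
```

Call:
drive_tool([
  [[0, 0, 0], [0.05, -0.03, 0], -1],
  [[0, 0, 0], [0.1, -0.03, 0], -1],
  [[0, 0, 0], [0.15, -0.03, 0], -1],
  [[0, 0, 0], [0.15, -0.03, 0], -1],
  [[0, 0, 0], [0.15, -0.03, 0], -1],
])

```text
clock: 7.82
position: [0.5537, -0.0342, 0.1728]
ee_rot: [2.473, 1.936, -0.0]
force: [-1.7, -2.5, -1.3]
width: 0.273
gripper_force: 25.0
```

```bash
python3 -c "
from h import *
rep()"
```

```text
clk 7.8167 TCP-W (photometer mm) [1.31 1.1 ] z 0.1728 F [-1.  -2.8] -1.3 mom [-0.85  0.19 -0.03] w 25.1 24.960561990737915
```

Call:
drive_tool([
  [[0, 0, 0], [-0.06, -0.02, 0], -1],
  [[0, 0, 0], [-0.06, -0.02, 0.2], -1],
  [[0, 0, 0], [-0.06, -0.02, 0.4], -1],
  [[0, 0, 0], [-0.06, -0.02, 0.6], -1],
  [[0, 0, 0], [-0.06, -0.02, 0.8], -1],
  [[0, 0, 0], [-0.06, -0.02, 1.0], -1],
  [[0, 0, 0], [-0.06, -0.02, 1.0], -1],
])

```text
clock: 8.4
position: [0.5531, -0.0343, 0.1622]
ee_rot: [-2.473, -1.937, 0.001]
force: [-0.5, -1.0, -1.8]
width: 0.274
gripper_force: 25.0
```

```bash
python3 -c "
from h import *
rep()"
```

```text
clk 8.4 TCP-W (photometer mm) [0.67 0.88] z 0.1622 F [-0.2 -1.1] -1.8 mom [-0.75  0.16  0.11] w 25.3 24.956594109535217
```

Call:
drive_tool([
  [[0, 0, 0], [0, 0, 0.15], -1],
  [[0, 0, 0], [0, 0, 0.3], -1],
  [[0, 0, 0], [0, 0, 0.45], -1],
  [[0, 0, 0], [0, 0, 0.6], -1],
  [[0, 0, 0], [0, 0, 0.6], -1],
])

```text
clock: 8.82
position: [0.5532, -0.0343, 0.1564]
ee_rot: [-2.473, -1.937, 0.0]
force: [-0.3, -2.7, -2.1]
width: 0.27
gripper_force: 25.0
```

```bash
python3 -c "
from h import *
rep()"
```

```text
clk 8.8167 TCP-W (photometer mm) [0.83 0.89] z 0.1564 F [ 0.3 -2.7] -2.1 mom [-0.95  0.06  0.03] w 24.9 24.955253899097443
```

Call:
drive_tool([
  [[0, 0, 0], [-0.03, 0, 0.2], -1],
  [[0, 0, 0], [-0.03, 0, 0.4], -1],
  [[0, 0, 0], [-0.03, 0, 0.6], -1],
  [[0, 0, 0], [-0.03, 0, 0.8], -1],
  [[0, 0, 0], [-0.03, 0, 1.0], -1],
  [[0, 0, 0], [-0.03, 0, 1.0], -1],
])

```text
clock: 9.32
position: [0.5536, -0.0346, 0.1467]
ee_rot: [2.473, 1.937, 0.001]
force: [0.0, -1.4, 0.3]
width: 0.272
gripper_force: 25.0
```

```bash
python3 -c "
from h import *
rep()"
```

```text
clk 9.3167 TCP-W (photometer mm) [1.25 0.74] z 0.1467 F [ 0.4 -1.4] 0.3 mom [-0.71 -0.19  0.05] w 25.0 24.955988824367523
```

Call:
drive_tool([
  [[0, 0, 0], [0, 0, 0.3], -1],
  [[0, 0, 0], [0, 0, 0.6], -1],
  [[0, 0, 0], [0, 0, 0.9], -1],
  [[0, 0, 0], [0, 0, 1.2], -1],
  [[0, 0, 0], [0, 0, 1.5], -1],
  [[0, 0, 0], [0, 0, 1.8], -1],
  [[0, 0, 0], [0, 0, 2.1], -1],
  [[0, 0, 0], [0, 0, 2.3], -1],
  [[0, 0, 0], [0, 0, 2.3], -1],
])

```text
clock: 10.07
position: [0.5534, -0.0345, 0.1236]
ee_rot: [2.473, 1.937, 0.0]
force: [1.4, -1.7, -2.0]
width: 0.27
gripper_force: 25.0
```

```bash
python3 -c "
from h import *
rep()"
```

```text
clk 10.0667 TCP-W (photometer mm) [1.08 0.74] z 0.1236 F [ 1.7 -1.3] -2.0 mom [-0.68 -0.24  0.06] w 24.8 24.95282471179962
```

Call:
drive_tool([
  [[0, 0, 0], [0, 0, 0.1], -1],
  [[0, 0, 0], [0, 0, 0.2], -1],
  [[0, 0, 0], [0, 0, 0.3], -1],
  [[0, 0, 0], [0, 0, 0.4], -1],
  [[0, 0, 0], [0, 0, 0.5], -1],
])

```text
clock: 10.48
position: [0.5534, -0.0345, 0.119]
ee_rot: [2.473, 1.937, 0.001]
force: [-1.4, -2.2, 5.2]
width: 0.271
gripper_force: 25.0
```

```bash
python3 -c "
from h import *
rep();snap('side','s2')
im=cv2.imread('pics/s2.png');cv2.imwrite('pics/s2c.png',cv2.resize(im[120:280,230:400],None,fx=3.5,fy=3.5,interpolation=cv2.INTER_CUBIC))"
```

```text
clk 10.4833 TCP-W (photometer mm) [1.08 0.71] z 0.119 F [-0.9 -2.5] 5.2 mom [-0.64  0.35  0.06] w 25.0 24.96934711933136
```

Moving load is about 5 N, as expected. On in small steps to the bottom.

Call:
drive_tool([
  [[0, 0, 0], [0, 0, 0.05], -1],
  [[0, 0, 0], [0, 0, 0.1], -1],
  [[0, 0, 0], [0, 0, 0.15], -1],
  [[0, 0, 0], [0, 0, 0.2], -1],
])

```text
clock: 10.87
position: [0.5534, -0.0345, 0.117]
ee_rot: [2.473, 1.937, 0.001]
force: [-0.7, -1.9, 6.5]
width: 0.273
gripper_force: 25.0
```

```bash
python3 -c "
from h import *
rep()"
```

```text
clk 10.8667 TCP-W (photometer mm) [1.1  0.75] z 0.117 F [-0.2 -2. ] 6.5 mom [-0.6   0.29  0.07] w 25.1 24.9689581990242
```

Call:
drive_tool([
  [[0, 0, 0], [0, 0, 0.04], -1],
  [[0, 0, 0], [0, 0, 0.08], -1],
  [[0, 0, 0], [0, 0, 0.12], -1],
])

```text
clock: 11.12
position: [0.5534, -0.0345, 0.1158]
ee_rot: [2.473, 1.937, 0.001]
force: [-1.0, -1.7, 6.2]
width: 0.268
gripper_force: 25.0
```

```bash
python3 -c "
from h import *
rep()"
```

```text
clk 11.1167 TCP-W (photometer mm) [1.08 0.76] z 0.1158 F [-0.5 -1.9] 6.2 mom [-0.65  0.32  0.1 ] w 24.7 24.96900111436844
```

Call:
drive_tool([
  [[0, 0, 0], [0, 0, 0.04], -1],
  [[0, 0, 0], [0, 0, 0.08], -1],
  [[0, 0, 0], [0, 0, 0.1], -1],
])

```text
clock: 11.37
position: [0.5534, -0.0345, 0.1148]
ee_rot: [2.473, 1.937, 0.001]
force: [-0.9, -2.5, 4.9]
width: 0.27
gripper_force: 25.0
```

```bash
python3 -c "
from h import *
rep()"
```

```text
clk 11.3667 TCP-W (photometer mm) [1.07 0.71] z 0.1148 F [-0.3 -2.6] 4.9 mom [-0.66  0.24  0.08] w 24.9 24.96852546930313
```

```bash
python3 -c "
from h import *
snap('wrist','w4');im=cv2.imread('pics/w4.png');print(im[228:258,320].tolist())
s=readout.observe()
cv2.imwrite('pics/w4c.png',cv2.resize(im[170:290,250:400],None,fx=5,fy=5,interpolation=cv2.INTER_CUBIC))"
```

```text
[[34, 68, 118], [32, 65, 118], [34, 68, 121], [30, 66, 118], [32, 68, 116], [28, 65, 116], [29, 64, 116], [24, 61, 114], [30, 66, 116], [34, 67, 118], [27, 62, 110], [42, 107, 190], [50, 123, 219], [53, 131, 227], [60, 141, 235], [56, 139, 237], [15, 14, 20], [20, 21, 24], [16, 15, 22], [19, 17, 22], [24, 26, 28], [13, 18, 20], [23, 23, 25], [16, 14, 19], [12, 15, 14], [19, 16, 20], [14, 16, 18], [22, 26, 26], [10, 7, 12], [13, 12, 16]]
```

View pics/w4c.png

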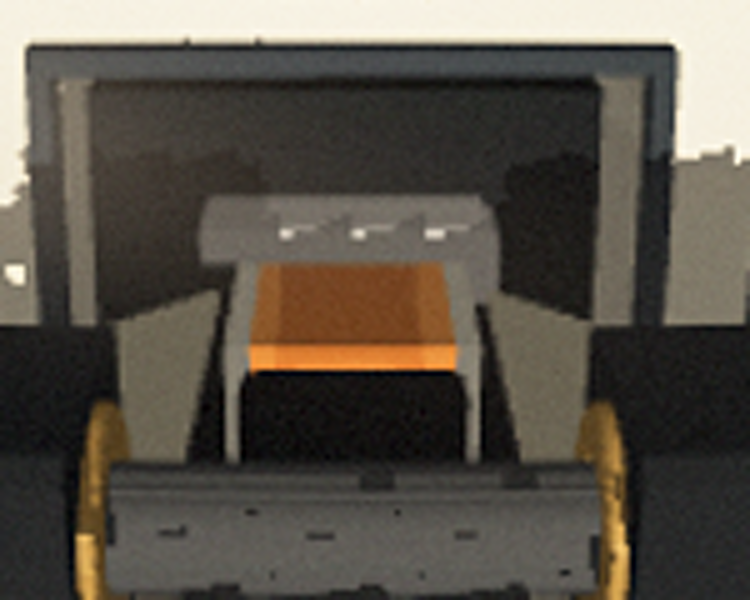

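No slip: the cap edge still sits at row 239–244. The fingers stand beside the cell just above the guide walls, and the wall's inner edge meets the cell face at crop y≈263, i.e. row 222.6.

```bash
python3 -c "
from h import *
s=readout.observe();R=Ro.from_rotvec(s['ee_rot']).as_matrix()
def at(p,x):
    o,d=ray('w4',p);o=R.T@(o-s['position']);d=R.T@d;return (o+d*(x-o[0])/d[0])*1000
for x in(.0120,.0125,.013): print(at((320,222.2),x),at((320,243.6),x))
P=plane('w4',(250+30/5,170+45/5),.105);Q=plane('w4',(250+675/5,170+47/5),.105);print(np.linalg.norm(P-Q)*1000)
"
```

```text
[12.          0.21045708  6.42213241] [ 12.           0.24301633 -22.93933557]
[12.5         0.21217585  5.06579479] [ 12.5          0.24446506 -24.05215116]
[13.          0.21389463  3.70945717] [ 13.           0.24591378 -25.16496675]
72.11683694830703
```

Call:
drive_tool([
  [[0, 0, 0], [0, 0, 0.03], -1],
  [[0, 0, 0], [0, 0, 0.06], -1],
  [[0, 0, 0], [0, 0, 0.09], -1],
  [[0, 0, 0], [0, 0, 0.09], -1],
])

```text
clock: 11.75
position: [0.5534, -0.0346, 0.1138]
ee_rot: [2.473, 1.937, 0.001]
force: [-0.3, -2.4, 3.7]
width: 0.271
gripper_force: 25.0
```

```bash
python3 -c "
from h import *
rep()"
```

```text
clk 11.75 TCP-W (photometer mm) [1.05 0.7 ] z 0.1138 F [ 0.2 -2.4] 3.7 mom [-0.62  0.23  0.03] w 25.0 24.96676504611969
```

Call:
drive_tool([
  [[0, 0, 0], [0, 0, 0.03], -1],
  [[0, 0, 0], [0, 0, 0.06], -1],
  [[0, 0, 0], [0, 0, 0.09], -1],
  [[0, 0, 0], [0, 0, 0.09], -1],
])

```text
clock: 12.08
position: [0.5534, -0.0345, 0.1129]
ee_rot: [2.473, 1.937, 0.001]
force: [-0.1, -1.8, 4.1]
width: 0.271
gripper_force: 25.0
```

```bash
python3 -c "
from h import *
rep()"
```

```text
clk 12.0833 TCP-W (photometer mm) [1.04 0.7 ] z 0.1129 F [ 0.4 -1.8] 4.1 mom [-0.68  0.21  0.09] w 24.9 24.96689736843109
```

Call:
drive_tool([
  [[0, 0, 0], [0, 0, 0.03], -1],
  [[0, 0, 0], [0, 0, 0.06], -1],
  [[0, 0, 0], [0, 0, 0.09], -1],
  [[0, 0, 0], [0, 0, 0.09], -1],
])

```text
clock: 12.42
position: [0.5534, -0.0345, 0.1124]
ee_rot: [-2.473, -1.937, -0.001]
force: [-2.5, -2.0, 11.2]
width: 0.272
gripper_force: 25.4
```

```bash
python3 -c "
from h import *
rep()"
```

```text
clk 12.4167 TCP-W (photometer mm) [1.05 0.7 ] z 0.1124 F [-1.9 -2.5] 11.2 mom [-0.59  0.65  0.1 ] w 25.0 25.438457744329597
```

Call:
drive_tool([
  [[0, 0, 0], [0, 0, -0.05], -0.1],
  [[0, 0, 0], [0, 0, -0.05], -0.1],
  [[0, 0, 0], [0, 0, -0.05], -0.1],
  [[0, 0, 0], [0, 0, -0.3], -0.1],
  [[0, 0, 0], [0, 0, -0.6], -0.1],
  [[0, 0, 0], [0, 0, -0.6], -0.1],
  [[0, 0, 0], [0, 0, -0.6], -1],
  [[0, 0, 0], [0, 0, -0.6], -1],
  [[0, 0, 0], [0, 0, -0.6], -1],
  [[0, 0, 0], [0, 0, -0.6], -1],
  [[0, 0, 0], [0, 0, -0.6], -1],
])

```text
clock: 13.33
position: [0.5533, -0.0346, 0.1177]
ee_rot: [2.473, 1.937, 0.0]
force: [0.6, -0.1, -1.7]
width: 0.269
gripper_force: 25.0
```

```bash
python3 -c "
from h import *
rep();snap('wrist','w5');im=cv2.imread('pics/w5.png');print(im[228:262,320].max(1))"
```

```text
clk 13.3333 TCP-W (photometer mm) [0.94 0.67] z 0.1177 F [ 0.6 -0. ] -1.7 mom [-0.11 -0.11  0.02] w 24.8 25.000160336494446
[115 122 117 121 118 115 130 189 226 226 233 116  34  20  26  23  27  23
  25  17  20  17  23  17  23  19  17  21  20  14   9  16  16  21]
```

Call:
drive_tool([
  [[0, 0, 0], [0, 0, 0.04], -1],
  [[0, 0, 0], [0, 0, 0.08], -1],
  [[0, 0, 0], [0, 0, 0.12], -1],
  [[0, 0, 0], [0, 0, 0.12], -1],
])

```text
clock: 13.72
position: [0.5533, -0.0346, 0.1176]
ee_rot: [-2.473, -1.937, -0.001]
force: [-4.6, 0.5, 13.0]
width: 0.274
gripper_force: 25.0
```

```bash
python3 -c "
from h import *
rep()"
```

```text
clk 13.7167 TCP-W (photometer mm) [0.98 0.67] z 0.1176 F [-4.6 -0.6] 13.0 mom [0.08 0.98 0.04] w 25.2 25.00346213579178
```

Firm stop at 13 N with the fingers well clear of the guide walls, so the cell is home. Release and go to the shield.

Call:
drive_tool([
  [[0, 0, 0], [0, 0, -0.12], -1],
  [[0, 0, 0], [0, 0, -0.12], 0],
  [[0, 0, 0], [0, 0, -0.12], 0],
  [[0, 0, 0], [0, 0, -0.12], 0],
  [[0, 0, 0], [0, 0, -2], 0.2],
  [[0, 0, 0], [0, 0, -5], 0.6],
  [[0, 0, 0], [0, 0, -9], 1],
  [[0, 0, 0], [-3, 0.1, -12], 1],
  [[0, 0, 0], [-7, 0.3, -13.5], 1],
  [[0, 0, 0], [-11, 0.4, -13.5], 1],
  [[0, 0, 0], [-15, 0.6, -13.5], 1],
  [[0, 0, 0], [-19, 0.8, -13.5], 1],
  [[0, 0, 0], [-23, 1, -13.5], 1],
  [[0, 0, 0], [-27, 1.2, -13.5], 1],
  [[0, 0, 0], [-30, 1.2, -13.5], 1],
  [[0, 0, 0], [-32, 1.2, -13.5], 1],
  [[0, 0, 0], [-32, 1.2, -13.5], 1],
  [[0, 0, 0], [-32, 1.2, -13.5], 1],
])

```text
clock: 15.22
position: [0.4873, -0.3494, 0.2514]
ee_rot: [-2.476, -1.933, 0.001]
force: [0.5, -0.0, -0.1]
width: 1.002
gripper_force: 0.0
```

```bash
python3 -c "
from h import *
im=snap('wrist','w6');print(readout.observe()['joints'].round(2))
cv2.imwrite('pics/w6v.png',im)"
```

```text
[ 0.06  0.42  0.68  1.64 -0.28  1.18  0.57]
```

View pics/w6v.png

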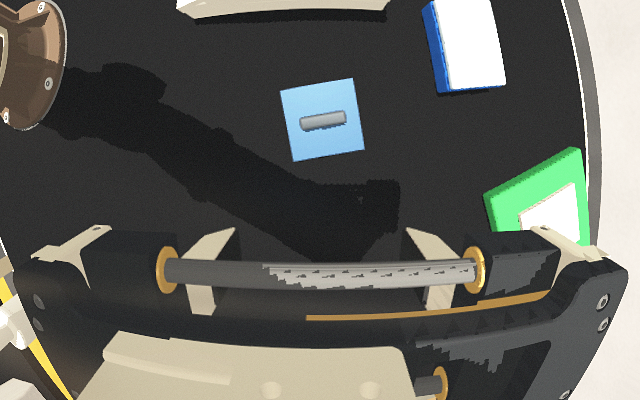

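The shield's light-blue top is centred near (322,120), and its grey rib at (323,120) runs nearly along image x, tilted about 10°.

```bash
python3 - <<'E'
from h import *
im=cv2.imread("pics/w6.png").astype(int);b,g,r=im[...,0],im[...,1],im[...,2]
m=((b>120)&(b-r>50)).astype(np.uint8);w=np.zeros_like(m);w[60:180,260:390]=1;m&=w
cs=max(cv2.findContours(m,cv2.RETR_EXTERNAL,cv2.CHAIN_APPROX_NONE)[0],key=cv2.contourArea)[:,0].astype(float)
P=np.array([plane("w6",p,.052)[:2]*1000 for p in cs],np.float32);R=cv2.minAreaRect(P);print("hood",R)
gm=(1-m)&w;n=np.zeros_like(m);n[100:140,292:354]=1;gm&=n
gm&=((b-r<35)&(b>60)).astype(np.uint8)
c2=max(cv2.findContours(gm,cv2.RETR_EXTERNAL,cv2.CHAIN_APPROX_NONE)[0],key=cv2.contourArea)[:,0].astype(float)
Q=np.array([plane("w6",p,.08)[:2]*1000 for p in c2],np.float32);Rr=cv2.minAreaRect(Q);print("rib",Rr)
c_w=cv2.minAreaRect(cs.astype(np.float32))[0];rib_w=cv2.minAreaRect(c2.astype(np.float32))[0]
t=cv2.imread("pics/t1.png").astype(int);b,g,r=t[...,0],t[...,1],t[...,2]
w=np.zeros(t.shape[:2],np.uint8);w[195:255,405:475]=1
v=t.max(2);rm=((b-r<35)&(v>25)).astype(np.uint8);nn=np.zeros_like(w);nn[205:245,430:455]=1;rm&=nn
k=max(cv2.findContours(rm,cv2.RETR_EXTERNAL,cv2.CHAIN_APPROX_NONE)[0],key=cv2.contourArea)
rt=cv2.minAreaRect(k);print("top rib",rt,"w rib",rib_w,c_w)
print(tri(("w6",rib_w),("t1",rt[0])))
E
```

```text
hood ((505.4420471191406, -287.0473937988281), (84.5694351196289, 84.63851165771484), 86.01444244384766)
rib ((505.24688720703125, -287.10675048828125), (13.599857330322266, 48.09659957885742), 86.0269775390625)
top rib ((441.61468505859375, 225.00880432128906), (8.129830360412598, 20.477964401245117), 4.398705005645752) w rib (322.3065490722656, 119.87816619873047) (322.08258056640625, 119.22476959228516)
(array([ 0.50503304, -0.2875174 ,  0.06402431]), np.float64(0.00021464472024842657))
```

```bash
python3 - <<'E'
from h import *
go([.5053,-.287,.056],np.radians(86))
E
```

```text
turn [ 1.0000e-04 -9.0000e-04 -1.7437e+00] deg 99.9 j7 0.57
turn [-8.0000e-04 -1.0000e-04  1.3979e+00] deg 80.1 j7 0.57
shift cm [ 6.31  0.22 19.53]
```

Call:
drive_tool([
  [[0, 0, 0.125], [0.6, 0, 1], 0.5],
  [[0, 0, 0.25], [1.2, 0, 2], 0.2],
  [[0, 0, 0.375], [1.8, 0, 3], 0.2],
  [[0, 0, 0.5], [2.4, 0.1, 4], 0.2],
  [[0, 0, 0.625], [3, 0.1, 5], 0.2],
  [[0, 0, 0.75], [3.6, 0.1, 6], 0.2],
  [[0, 0, 0.875], [4.2, 0.2, 7.5], 0.2],
  [[0, 0, 1.0], [4.8, 0.2, 9], 0.2],
  [[0, 0, 1.125], [5.4, 0.2, 10.5], 0.2],
  [[0, 0, 1.25], [6.3, 0.2, 12], 0.2],
  [[0, 0, 1.375], [6.3, 0.2, 13], 0.2],
  [[0, 0, 1.398], [6.3, 0.2, 13], 0.2],
  [[0, 0, 1.398], [6.3, 0.2, 13], 0.2],
  [[0, 0, 1.398], [6.3, 0.2, 13], 0.2],
])

```text
clock: 16.43
position: [0.5057, -0.287, 0.1222]
ee_rot: [3.14, -0.101, 0.001]
force: [0.7, -1.1, -0.8]
width: 0.6
gripper_force: 0.0
```

```bash
python3 - <<'E'
from h import *
go([.5053,-.287,.056],np.radians(86));print(readout.observe()["joints"].round(2))
E
```

```text
turn [ 7.0000e-04  4.0000e-04 -3.1363e+00] deg 179.7 j7 -0.6
turn [ 0.0003 -0.0004  0.0053] deg 0.3 j7 -0.6
shift cm [-0.04 -0.    6.62]
[-0.2   0.64  0.97  1.86 -0.63  0.99 -0.6 ]
```

Call:
drive_tool([
  [[0, 0, 0.005], [0, 0, 2.5], 0.2],
  [[0, 0, 0.005], [0, 0, 5], 0.2],
  [[0, 0, 0.005], [0, 0, 6.2], 0.2],
  [[0, 0, 0.005], [0, 0, 6.6], 0.2],
  [[0, 0, 0.005], [0, 0, 6.6], 0.2],
  [[0, 0, 0.005], [0, 0, 6.6], -1],
  [[0, 0, 0.005], [0, 0, 6.6], -1],
  [[0, 0, 0.005], [0, 0, 6.6], -1],
  [[0, 0, 0.005], [0, 0, 6.6], -1],
  [[0, 0, 0.005], [0, 0, 6.6], -1],
  [[0, 0, 0.005], [0, 0, 6.6], -1],
  [[0, 0, 0.005], [0, 0, 6.6], -1],
  [[0, 0, 0.005], [0, 0, 6.6], -1],
], newtons=30)

```text
clock: 17.52
position: [0.5053, -0.2873, 0.0558]
ee_rot: [-3.139, 0.116, -0.0]
force: [-0.1, 0.5, 1.9]
width: 0.149
gripper_force: 30.0
```

```bash
python3 - <<'E'
from h import *
# shield centre expected at (.5053,-.287): its offset along the rib from the TCP goes along
s=readout.observe();R=Ro.from_rotvec(s["ee_rot"]).as_matrix()
off=R.T@(np.array([.5053,-.287,s["position"][2]])-s["position"]);print("off mm",off*1000,s["position"],s["width"]*92)
yaw=np.radians(76.2);y=-np.array([np.cos(yaw),np.sin(yaw),0]);x=np.cross(y,[0,0,-1]);Rn=np.column_stack([x,y,[0,0,-1]])
T=np.array([.5532,-.0361,.24])-Rn@np.array([off[0],0,0]);print(T);go(T,yaw)
E
```

```text
off mm [-2.25243295e-02 -3.46045451e-01  3.87847003e-05] [ 0.50529685 -0.28734676  0.05576391] 13.715513766834576
[ 0.55322187 -0.03610537  0.24      ]
turn [ 2.0000e-04 -2.0000e-04 -2.9748e+00] deg 170.4 j7 -0.54
turn [-1.000e-04 -1.000e-04  1.668e-01] deg 9.6 j7 -0.54
shift cm [  2.92 -25.41 -18.42]
```

Call:
drive_tool([
  [[0, 0, 0], [0, 0, -2], -1],
  [[0, 0, 0], [0, 0, -5], -1],
  [[0, 0, 0], [0, 0, -9], -1],
  [[0, 0, 0], [0, 0, -13], -1],
  [[0, 0, 0], [0, 0, -16.5], -1],
  [[0, 0, 0.02], [0.2, -2, -18.4], -1],
  [[0, 0, 0.04], [0.6, -5, -18.4], -1],
  [[0, 0, 0.07], [1, -8.5, -18.4], -1],
  [[0, 0, 0.1], [1.4, -12, -18.4], -1],
  [[0, 0, 0.13], [1.8, -15.5, -18.4], -1],
  [[0, 0, 0.15], [2.2, -19, -18.4], -1],
  [[0, 0, 0.167], [2.6, -22, -18.4], -1],
  [[0, 0, 0.167], [2.9, -24.4, -18.4], -1],
  [[0, 0, 0.167], [2.9, -25.4, -18.4], -1],
  [[0, 0, 0.167], [2.9, -25.4, -18.4], -1],
  [[0, 0, 0.167], [2.9, -25.4, -18.4], -1],
  [[0, 0, 0.167], [2.9, -25.4, -18.4], -1],
])

```text
clock: 18.93
position: [0.5524, -0.0382, 0.2398]
ee_rot: [3.118, -0.382, 0.0]
force: [-0.2, 0.1, -1.7]
width: 0.149
gripper_force: 30.0
```

```bash
python3 - <<'E'
from h import *
rep();go([.5532,-.0361,.1565],np.radians(76.2))
a=snap("wrist","w7");b=snap("side","s3")
cv2.imwrite("pics/v7.png",np.hstack([cv2.resize(a[60:300,200:440],(400,400)),cv2.resize(b[80:280,220:420],(400,400))]))
E
```

```text
clk 18.9333 TCP-W (photometer mm) [ 1.   -3.04] z 0.2398 F [-0.2  0.1] -1.7 mom [-0.02  0.16  0.05] w 13.7 29.994998574256897
turn [-4.0000e-04 -8.0000e-04  3.1389e+00] deg 179.8 j7 -1.28
turn [ 0.0005 -0.0002 -0.0027] deg 0.2 j7 -1.28
shift cm [ 0.02 -0.22  8.33]
```

View pics/v7.png

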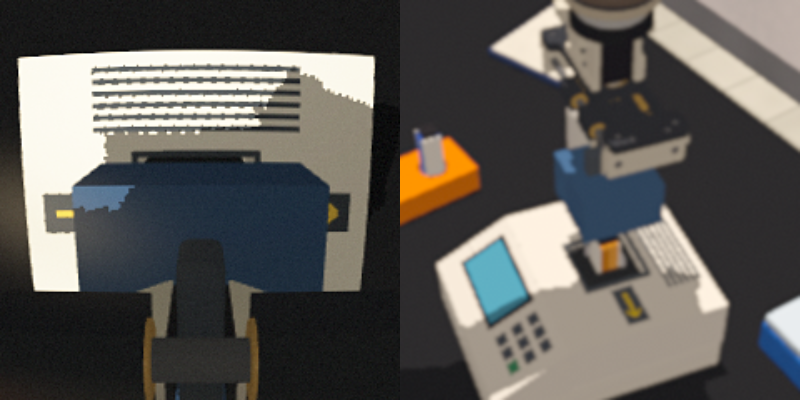

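The shield is held level and square over the amber cell, with the collar visible just behind its edge in both views.

Call:
drive_tool([
  [[0, 0, 0], [0, -0.2, 0], -1],
  [[0, 0, 0], [0, -0.2, 1.5], -1],
  [[0, 0, 0], [0, -0.2, 3], -1],
  [[0, 0, 0], [0, -0.2, 4.5], -1],
  [[0, 0, 0], [0, -0.2, 6], -1],
  [[0, 0, 0], [0, -0.2, 7], -1],
  [[0, 0, 0], [0, -0.2, 7.3], -1],
  [[0, 0, 0], [0, -0.2, 7.3], -1],
  [[0, 0, 0], [0, -0.2, 7.3], -1],
])

```text
clock: 19.78
position: [0.5537, -0.0348, 0.1672]
ee_rot: [3.119, -0.379, 0.001]
force: [0.9, 0.0, -1.4]
width: 0.148
gripper_force: 30.0
```

```bash
python3 - <<'E'
from h import *
rep();go([.5532,-.0361,.1565],np.radians(76.2))
E
```

```text
clk 19.7833 TCP-W (photometer mm) [1.46 0.55] z 0.1672 F [0.8 0.3] -1.4 mom [-0.03  0.15  0.01] w 13.6 29.995150566101074
turn [-1.0000e-03 -1.0000e-04  3.1405e+00] deg 179.9 j7 -1.21
turn [ 0.     -0.0007 -0.0011] deg 0.1 j7 -1.21
shift cm [-0.02  0.14  1.07]
```

Call:
drive_tool([
  [[0, 0, 0], [0, 0.13, 0], -1],
  [[0, 0, 0], [0, 0.13, 0.2], -1],
  [[0, 0, 0], [0, 0.13, 0.4], -1],
  [[0, 0, 0], [0, 0.13, 0.6], -1],
  [[0, 0, 0], [0, 0.13, 0.75], -1],
  [[0, 0, 0], [0, 0.13, 0.85], -1],
  [[0, 0, 0], [0, 0.13, 0.85], -1],
])

```text
clock: 20.37
position: [0.553, -0.0355, 0.1579]
ee_rot: [-3.119, 0.378, 0.001]
force: [-0.3, 0.3, -1.2]
width: 0.149
gripper_force: 30.0
```

```bash
python3 - <<'E'
from h import *
rep();go([.5532,-.0361,.1558],np.radians(76.2))
E
```

```text
clk 20.3667 TCP-W (photometer mm) [ 0.92 -0.29] z 0.1579 F [-0.4  0.3] -1.2 mom [-0.02  0.16  0.04] w 13.7 29.995239973068237
turn [ 5.0000e-04 -0.0000e+00  3.1412e+00] deg 180.0 j7 -1.2
turn [ 0.      0.0003 -0.0004] deg 0.0 j7 -1.2
shift cm [0.03 0.06 0.21]
```

Call:
drive_tool([
  [[0, 0, 0], [0.02, 0.05, 0.08], -1],
  [[0, 0, 0], [0.02, 0.05, 0.16], -1],
  [[0, 0, 0], [0.02, 0.05, 0.24], -1],
  [[0, 0, 0], [0.02, 0.05, 0.28], -1],
  [[0, 0, 0], [0.02, 0.05, 0.28], -1],
])

```text
clock: 20.78
position: [0.5533, -0.0362, 0.1557]
ee_rot: [-3.118, 0.378, -0.0]
force: [-2.0, 0.6, 3.8]
width: 0.149
gripper_force: 30.0
```

```bash
python3 - <<'E'
from h import *
rep()
E
```

```text
clk 20.7833 TCP-W (photometer mm) [ 1.33 -0.94] z 0.1557 F [-2.1  0.1] 3.8 mom [0.09 0.63 0.01] w 13.7 29.9960795044899
```

Seated on the deck at the expected height. Release and retreat.

Call:
drive_tool([
  [[0, 0, 0], [0, 0, -0.05], -0.3],
  [[0, 0, 0], [0, 0, -0.05], -0.3],
  [[0, 0, 0], [0, 0, -0.05], -0.3],
  [[0, 0, 0], [0, 0, -0.05], -0.3],
  [[0, 0, 0], [0, 0, -1], 0],
  [[0, 0, 0], [0, 0, -3], 0],
  [[0, 0, 0], [0, 0, -6], 0],
  [[0, 0, 0], [0, 0, -10], 0],
  [[0, 0, 0], [3, 0, -13], 0],
  [[0, 0, 0], [7, 0, -14], 0],
  [[0, 0, 0], [11, 0, -14], 0],
  [[0, 0, 0], [15, 0, -14], 0],
  [[0, 0, 0], [15, 0, -14], 0],
  [[0, 0, 0], [15, 0, -14], 0],
])

```text
clock: 21.95
position: [0.6998, -0.0736, 0.2947]
ee_rot: [3.116, -0.38, -0.001]
force: [-0.9, -0.8, -0.9]
width: 0.499
gripper_force: 0.0
```

```bash
python3 - <<'E'
from h import *
rep();b=snap("side","s4");a=snap("top","t4")
im=a.astype(int);m=((im[...,0]-im[...,2]>30)).astype(np.uint8);w=np.zeros_like(m);w[175:235,305:375]=1
cv2.imwrite("pics/v8.png",np.hstack([cv2.resize(a[140:290,180:400],None,fx=1.8,fy=2.66)[:400],cv2.resize(b[100:300,180:380],(399,399))]))
E
```

```text
clk 21.95 TCP-W (photometer mm) [152.53  -2.26] z 0.2947 F [-0.7 -1. ] -0.9 mom [-0.05  0.21 -0.01] w 45.9 0.0
```

View pics/v8.png

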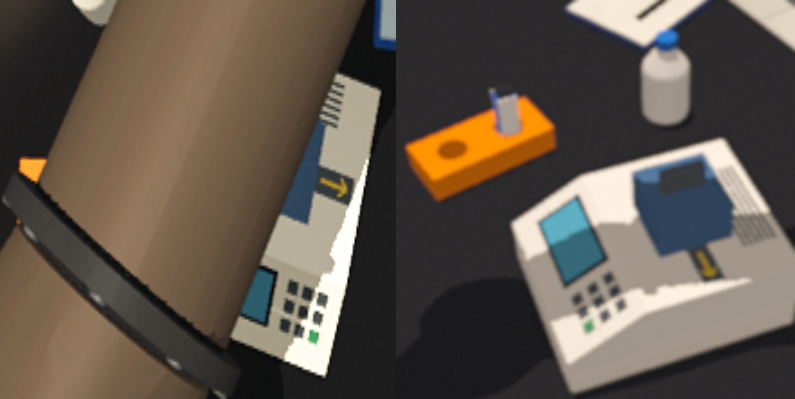

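The side view shows the shield flat on the deck and square to the photometer round the collar. The blue cell and the bottle are untouched, and the gripper is clear.

```bash
python3 -c "
from cell import job
print(job.sign_off())"
```

```text
the job is handed in; nothing more can be done
None
```

The amber cell is home in the well with its clear faces along the light path, the shield stands flat round the collar, and I handed the job in at about 22 s; no verdict was returned.

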